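# Switch the workshop dust extraction from the bench sweep to the drill press

## Robot

A 7-joint arm with a two-finger parallel gripper is mounted at the origin on the work surface. World frame = base frame: x ahead of the robot, y to its left, z up, the work surface at z = 0. Lengths are in m, angles in rad, forces in N, time in s.
With the tool pointing down it reaches from about 0.425 to 0.925 m from the base axis. Payload 6.8 kg.
Tool frame: the origin (TCP) lies on the front face of the gripper's body, between the roots of the fingers; the fingertips stand 73 mm ahead of it and the grasp point (between the pads) lies 54 mm ahead of it (env.nose_length is the distance from the TCP to the fingertips, in m); z points along the fingers, y is the line along which they close (so a half turn about z gives the same grasp; the last joint's range is limited). The gripper opens to 85 mm and grips with 20 to 120 N. Pads are 22 mm wide; open, the fingers measure 114 mm over their backs; the gripper's body (76 mm by 85 mm) begins 54 mm behind the grasp point. The pads swing forward as they close: fully open they stand 13 mm farther back than shut.
Start: joints at [-1.396, 0.477, 0.022, 1.555, -0.011, 1.109, -0.083], TCP at [0.188, 0.648, 0.304] pointing down, gripper open.
Joint ranges: [-2.96, 2.96], [-0.34, 2.1], [-1.41, 1.46], [0.24, 2.44], [-1.37, 4.51], [0.17, 1.92], [-2.96, 2.96]. Speed limits (rad/s): [2.39, 2.39, 3.14, 3.14, 3.14, 3.14, 3.14].

## Interface

Orientations are given as a unit quaternion [w, x, y, z].
In Python, from cell import env, kin, camera, calibration, job gives the robot as it stands. The module is installed in compiled form; this text tells all that it offers. Calls block until the motion is done:
- env.reach(position, orientation): joint-space move of the TCP to a pose.
- env.movel(position, velocity=0.15, rot=None, stop_force=None): straight line of the TCP; rot=None keeps the orientation; velocity is the mean speed in m/s. With stop_force (N) it stops when the force on the tool has changed by that much, and returns True; else False.
- env.goto_joints(angles): joint-space move.
- env.grip(opening, f_grip=None): finger opening in m; f_grip is the grip in N (None keeps the last); returns when the fingers have stopped.
- env.dwell(seconds).
- kin.inverse_kinematics(position, orientation): joint angles nearest the present ones, or None.
- env.get_state(): the state.
- camera(name): name is "side" or "top"; returns (picture, depth): 480x640x3 uint8, blue, green, red; 480x640 float32, m along the optical axis (not along the pixel's ray), 0 where there is no reading.
- calibration(name): a dict with "fx", "fy", "cx", "cy" (pixels), "rvec" (rotation vector, rad) and "tvec" (3), from world to camera coordinates, as OpenCV has them. Camera axes: x right, y down, z forward; pixel columns grow to the right and rows downward; lengths in m; the calibration is good to about 2 mm. A picture is of the moment at which its call begins. calibration takes no time and is no camera call.
A pose or a line that the arm cannot do raises env.PlanningError and nothing moves.
- job.job_done(): hands the job in; it is judged then, once.
The state is a dict: "time": time; "qpos": joint angles; "joint_velocities": joint speeds; "joint_torque": joint torques, N m; "tcp_pos": TCP position; "orientation": TCP orientation; "force": force on the tool from outside, world axes, zero at the start; "torque": the same for the moment, N m; "opening": finger opening in m; "gripper_force": force on a finger pad.
Only numpy, scipy, OpenCV 4.12 (cv2) and the standard library are available. Lean on these libraries where they do the work, as an engineer would, in place of code of your own. Each camera call takes 0.05 s, during which the arm holds its last target. There are 200 camera calls.

## Task

Sweeping up is done, so switch the dust extraction over to the drill press: pull the red slide knob fully out until it snaps into its outer position, and only then push the yellow slide knob fully home (the fan must never run with both gates shut). Also swing the yellow sweep flap up until it is fully shut, easing it up gently without slamming or ramming it. Leave the spray can, the tape roll and the white trim offcut where they are.

Things in the scene. Friction and masses are not known exactly. Their poses are not given: they have to be found in the camera images.
- manifold: grey sheet-metal extraction cabinet fixed to the bench, 220 deep (x) x 420 wide (y) x 244 high mm. Origin on the bench under the middle of its front face; +x into the cabinet, away from the robot, +y to the left as the robot sees it. The front is upright to z = 160, with an opening y = -90 to 90, z = 45 to 160. A console slopes up from there at 40 degrees to (x 100, z 244), then a flat roof.
- rail_mid (a point): middle of the round steel guard rail, 30 mm in diameter, that runs along the cabinet's y (390 long) above the console: cabinet x = 45, z = 335. Its legs bend down and back to the roof. Because of it the knobs are reached with the tool leaning back towards the robot, not from straight above.
- drill_gate: aluminium gate plate 90 x 90 x 10 mm of the red knob, lying on the console 120 to 150 mm left or right of the cabinet's middle (it changes places with the yellow one). Origin on the console surface under the knob's rod (cabinet x = 50, z = 202); axes as the cabinet's. A collar of 28 mm diameter rises 10 mm more.
- drill_grip (a point): centre of the red bar of the drill-press gate knob: 64 mm long up the slope, 22 wide (cabinet's y), 24 deep, across the end of a 14 mm rod square to the console. Site axes: x up the slope, y as the cabinet's, z out along the rod, the pulling direction, 40 degrees from vertical towards the robot: cabinet (-0.643, 0, 0.766). It stands 50 mm off the console when home, 100 when fully out.
- drill_knob (a joint): travel of the red knob in m: 0 = home (gate shut; starts here), 0.05 = fully out (gate open, hard stop). Spring toggle: it takes about 8 N to start and rises to about 12 N some 10 mm from either end, falls away at mid travel (0.025), then snaps by itself to the far stop and stays there.
- sweep_gate: gate plate of the yellow knob, same as the red one's, on the other side of the cabinet's middle.
- sweep_grip (a point): centre of the yellow bar of the bench-sweep gate knob; same shape, size, axes and heights as the red one.
- sweep_knob (a joint): travel of the yellow knob in m: 0.05 = fully out (gate open; starts here), 0 = home (gate shut, hard stop). Same spring toggle as the red knob, about 7 N to start and 11 N at most.
- flap_edge (a point): centre of the steel tube along the top edge of the yellow sweep flap. The tube is 172 mm long along the cabinet's y and 18 mm in diameter; the flap below it is an 8 mm sheet, 172 wide. The tube lies 106 mm from the hinge. Its z axis points from the hinge to the tube.
- flap_hinge (a point): middle of the flap's hinge, along the lower edge of the sweep opening, 6 mm in front of the cabinet's front face and 48 mm above the bench; the axis runs along the cabinet's y.
- flap (a joint): angle of the flap in rad: 0 = shut (upright against the opening, hard stop); grows as it leans out and down towards the robot, at most 1.4 (nearly level). It starts hanging open between 0.8 and 1.3. A stiff hinge holds it wherever it is left; raising it takes 5 to 8 N at the tube.
- spray_can: white spray can with a blue band and a blue cap, 66 mm in diameter, 190 high, standing on the bench to the left in front of the cabinet; origin at the centre of its underside. Leave it alone.
- tape_roll: roll of blue tape lying flat on the bench to the right in front of the cabinet, 100 mm in diameter, 48 high; origin at the centre of its underside. Leave it alone.
- trim_offcut: white plastic angle trim, 180 x 30 x 30 mm, lying on the bench to the left between the spray can and the robot; origin at the centre of its underside, x along its length. Leave it alone.

How it is judged:
By the outcome, as a careful person would: the job done as asked, in the order asked, and still so for the second after the job is handed in, with the robot touching nothing.
It also fails if it takes over 58 s, if anything falls off the work surface, if the arm or the gripper's body presses on something with over 40 N, if the wrist force passes 120 N, or if a joint passes its speed limit or range.

## Working session

There is one attempt and no reset: what is moved stays moved. The work goes in short steps, each a Python script; the robot and the scene stay as the last script left them, time stands still between calls to the robot, and variables do not carry over. Pictures are saved under pics/ and viewed, at most 10 in all, crops included, and the job is handed in when it is done.

```bash
mkdir -p pics; python3 - <<'E'
from cell import env,kin,camera,calibration,job
import cv2,numpy as np
for n in("side","top"):
    p,d=camera(n);cv2.imwrite(f"pics/{n}0.png",p);np.save(f"{n}0.npy",d);print(n,calibration(n))
s=env.get_state();print(s["time"],s["tcp_pos"],s["orientation"])
E
```

```text
side {'fx': 557.605561869912, 'fy': 557.605561869912, 'cx': 325.831867750788, 'cy': 245.81834252856106, 'rvec': array([ 2.30884809, -0.54294995,  0.23533387]), 'tvec': array([-0.44831105,  0.31026902,  0.99708497])}
top {'fx': 487.11644384787513, 'fy': 487.11644384787513, 'cx': 325.4643508279779, 'cy': 242.22735840627715, 'rvec': array([ 2.15246546, -2.15592124,  0.09661407]), 'tvec': array([0.04039144, 0.52102642, 1.21173947])}
0.1 [0.18822731 0.64778833 0.30301549] [-6.75801009e-05  1.40906570e-01  9.90022551e-01 -8.26456058e-04]
```

View pics/side0.png

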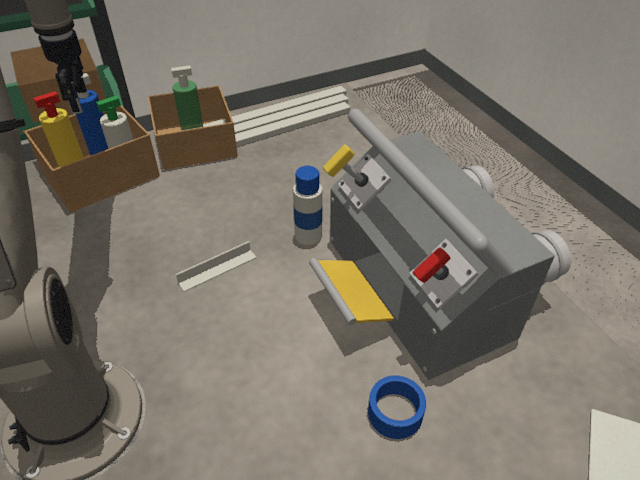

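View pics/top0.png

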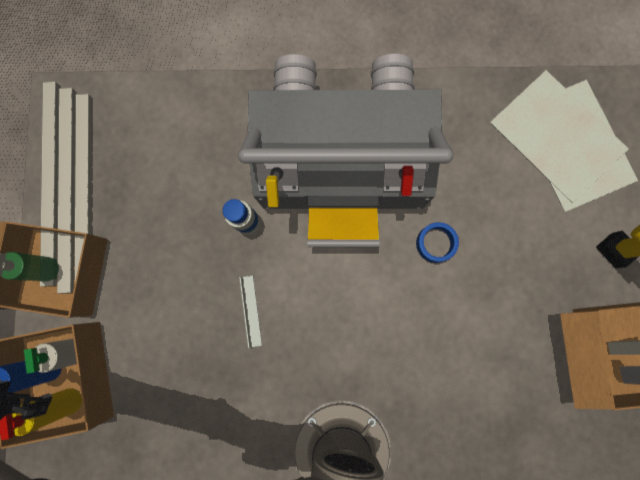

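The side picture shows the yellow knob out at about (340,160), the red one home at (432,265), the flap hanging open at (352,290), the can at (308,205) and the tape at (397,405). In the top picture yellow is left (272,190), red right (407,180), and the flap tube is at (343,243).

```bash
cat > h.py <<'E'
import numpy as np,cv2
from cell import env,kin,camera,calibration,job
from scipy.spatial.transform import Rotation as R
def cloud(n,p,d):
    c=calibration(n);v,u=np.nonzero(d>0);z=d[v,u]
    P=np.c_[(u-c["cx"])/c["fx"]*z,(v-c["cy"])/c["fy"]*z,z]-c["tvec"]
    return P@cv2.Rodrigues(c["rvec"])[0],cv2.cvtColor(p,cv2.COLOR_BGR2HSV)[v,u].astype(int),np.c_[u,v]
def masks(H):
    s=(H[:,1]>150)&(H[:,2]>60)
    return s&((H[:,0]<8)|(H[:,0]>172)),s&(H[:,0]>18)&(H[:,0]<32)
E
python3 - <<'E'
from h import *
from scipy.optimize import least_squares
for n in("top","side"):
    P,H,uv=cloud(n,cv2.imread(f"pics/{n}0.png"),np.load(f"{n}0.npy"))
    box=(P[:,0]>.45)&(P[:,0]<.95)&(abs(P[:,1])<.4)
    # console plane: points between heights, away from rail/knobs
    r,y=masks(H)
    roof=box&(abs(P[:,2]-.244)<.006)
    print(n,"roof",roof.sum(),np.median(P[roof,2]))
    hull=cv2.minAreaRect(P[roof][:,:2].astype(np.float32)*1000);print(hull)
    con=box&(P[:,2]>.168)&(P[:,2]<.238)&~r&~y
    Q=P[con]
    f=lambda q:(-.643*((Q[:,0]-q[0])*np.cos(q[1])+Q[:,1]*np.sin(q[1])))+.766*(Q[:,2]-.16)
    s=least_squares(f,[.62,0],loss="cauchy",f_scale=.002);print("console x0 at y=0,yaw",s.x,(abs(f(s.x))<.003).sum(),len(Q))
    fr=box&(P[:,2]>.06)&(P[:,2]<.15)
    for nm,m in(("red",r&box&(P[:,2]>.19)),("yel",y&box&(P[:,2]>.19)),("flap",y&box&(P[:,2]<.17))):
        Q=P[m];print(nm,m.sum(),Q.mean(0).round(4),np.percentile(Q,[2,98],0).round(4).tolist())
    rail=box&(P[:,2]>.338)&(P[:,2]<.36);Q=P[rail];c=np.polyfit(Q[:,1],Q[:,0],1);print("rail",c,Q[:,2].max(),np.percentile(Q[:,1],[1,99]))
    # flap tube: grey points low in front of cabinet
    t=(P[:,0]>.4)&(P[:,0]<.62)&(abs(P[:,1])<.1)&(P[:,2]>.04)&(P[:,2]<.16)&~y
    Q=P[t]; print("tube",t.sum(),np.percentile(Q,[2,50,98],0).round(4).tolist())
    b=(H[:,1]>120)&(H[:,0]>100)&(H[:,0]<130)&box
    for nm,m in(("can",b&(P[:,1]>0)),("tape",b&(P[:,1]<0))):
        if m.any():print(nm,np.percentile(P[m],[2,50,98],0).round(3).tolist())
E
```

```text
top roof 10654 0.24385492790938199
((719.400146484375, -4.742767333984375), (420.6569519042969, 226.52447509765625), 89.33575439453125)
console x0 at y=0,yaw [ 0.61150391 -0.00136343] 2765 5361
red 305 [ 0.6264 -0.1368  0.2508] [[0.6008, -0.1476, 0.2292], [0.654, -0.1273, 0.2688]]
yel 347 [0.5969 0.143  0.2888] [[0.5702, 0.1331, 0.2668], [0.6273, 0.154, 0.3071]]
flap 2199 [ 0.563  -0.0046  0.0737] [[0.522, -0.0866, 0.052], [0.6049, 0.0784, 0.0947]]
rail [0.00633376 0.65508716] 0.355005617007421 [-0.20578213  0.19633714]
tube 931 [[0.5038, -0.0957, 0.0408], [0.5185, 0.0007, 0.1005], [0.6195, 0.0956, 0.1595]]
can [[0.547, 0.211, 0.072], [0.572, 0.237, 0.189], [0.598, 0.264, 0.194]]
tape [[0.474, -0.289, 0.017], [0.52, -0.245, 0.047], [0.565, -0.194, 0.052]]
side roof 7353 0.24530814597324568
((716.9795532226562, -5.7972564697265625), (423.7440185546875, 230.4582061767578), 89.61912536621094)
console x0 at y=0,yaw [ 0.60831658 -0.00093717] 6184 11880
red 584 [ 0.6241 -0.1441  0.2481] [[0.5996, -0.1511, 0.224], [0.6509, -0.132, 0.2693]]
yel 451 [0.5947 0.1368 0.2858] [[0.5691, 0.1306, 0.2622], [0.6205, 0.1491, 0.3074]]
flap 2181 [ 0.5623 -0.0131  0.0749] [[0.5229, -0.0904, 0.053], [0.6037, 0.0748, 0.0954]]
rail [0.00127867 0.64983692] 0.3544105333647796 [-0.21211477  0.1881789 ]
tube 1441 [[0.5008, -0.0977, 0.0434], [0.5205, 0.0047, 0.1006], [0.6193, 0.0966, 0.1498]]
can [[0.543, 0.209, 0.055], [0.568, 0.222, 0.161], [0.597, 0.258, 0.194]]
tape [[0.469, -0.293, 0.006], [0.515, -0.25, 0.042], [0.562, -0.201, 0.052]]
```

```bash
cat >> h.py <<'E'
X0,Y0=.609,-.006
RED=np.array([X0+.0179,-.1395,.2403]);YEL=np.array([X0-.0143,.142,.2786])
def ax(t): return np.array([np.sin(t),0,-np.cos(t)])
def quat(t):
    z=ax(t);y=np.array([0,1.,0]);q=R.from_matrix(np.c_[np.cross(y,z),y,z]).as_quat();return q[[3,0,1,2]]
T=np.radians(40)
def flap_tcp(th,t,gap=0,e=.012):
    C=np.array([X0-.006-.106*np.sin(th),Y0,.048+.106*np.cos(th)])
    n=np.array([np.cos(t),0,np.sin(t)])
    return C-n*(.009+.011+gap)+ax(t)*(e-env.nose_length)
def tilt(th): return np.radians(25+20*th/1.1)
E
python3 - <<'E'
from h import *
k=lambda p,t:(lambda q:None if q is None else np.round(q,2))(kin.inverse_kinematics(p,quat(t)))
print(env.nose_length)
print("way",k([.4,0,.5],T))
for g in(RED,YEL):
    for d in(.154,.104,.054,.004): print(d,k(g-d*ax(T),T))
for th in(1.1,.8,.4,0): print(th,flap_tcp(th,tilt(th),.0).round(3),k(flap_tcp(th,tilt(th)),tilt(th)))
print(k(flap_tcp(1.1,tilt(1.1),.04),tilt(1.1)))
E
```

```text
0.0726
way None
0.154 [-1.15 -0.3   1.22  2.24  0.55  0.34  1.26]
0.104 [ 0.71  0.15 -0.56  2.15 -0.21  0.18  1.95]
0.054 [ 1.02  0.37 -0.99  2.1   1.06  0.22  0.78]
0.004 [ 0.83  0.44 -0.8   2.08  1.37  0.19  0.46]
0.154 [-1.11 -0.16  0.49  2.22  0.84  0.62  0.37]
0.104 [-1.03 -0.03  0.5   2.22  0.85  0.46  0.37]
0.054 [-0.95  0.11  0.5   2.2   0.88  0.32  0.32]
0.004 [-0.91  0.24  0.53  2.18  0.95  0.2   0.24]
1.1 [ 0.452 -0.006  0.125] None
0.8 [ 0.473 -0.006  0.156] None
0.4 [ 0.512 -0.006  0.186] [ 0.19  0.28 -0.38  2.35  1.72  0.18 -0.24]
0 [ 0.559 -0.006  0.2  ] [-0.35  0.3   0.26  2.2  -0.13  0.22  1.58]
None
```

```bash
sed -i 's/y=np.array(\[0,1.,0\])/y=np.array([0,-1.,0])/' h.py; python3 - <<'E'
from h import *
for q in([-.108,-.25,0,2.35,0,.4,0],[-.108,-.25,0,2.35,np.pi,.25,0]):
    env.goto_joints(q);s=env.get_state();print(s["time"],s["tcp_pos"].round(3),R.from_quat(s["orientation"][[1,2,3,0]]).as_matrix().round(2).tolist())
k=lambda p,t:(lambda q:None if q is None else np.round(q,2))(kin.inverse_kinematics(p,quat(t)))
for g in(RED,YEL):
  for td in(40,50):
    t=np.radians(td)
    for d in(.154,.054): print(td,d,k(g-.054*ax(t)-(d-.054)*ax(T),t))
for th in(1.1,.8,.4,0):
  for td in (25,45,60):
    t=np.radians(td);print(th,td,k(flap_tcp(th,t),t),k(flap_tcp(th,t,.04),t) is not None)
E
```

```text
2.65 [ 0.431 -0.015  0.37 ] [[-0.11, 0.8, 0.59], [0.99, 0.09, 0.07], [-0.0, 0.6, -0.8]]
5.3 [ 0.522 -0.005  0.503] [[0.11, -0.27, 0.96], [-0.99, -0.03, 0.1], [-0.0, -0.96, -0.28]]
40 0.154 [ 0.99  0.06 -0.79  2.15 -0.36  0.28 -1.05]
40 0.054 [ 1.02  0.37 -0.99  2.1   1.06  0.22 -2.36]
50 0.154 None
50 0.054 [-0.49  0.3   0.81  2.3   4.1   0.45  0.68]
40 0.154 [ 0.33 -0.07 -0.83  2.15  0.6   0.49 -2.55]
40 0.054 [-1.34  0.13  0.94  2.22  0.71  0.26 -2.65]
50 0.154 [ 0.8  -0.16 -1.26  2.25  0.98  0.28 -2.95]
50 0.054 [-0.75  0.11  0.23  2.3   1.71  0.38  2.61]
1.1 25 None False
1.1 45 None False
1.1 60 None False
0.8 25 [ 0.2   0.28 -0.39  2.35  1.07  0.2  -2.75] False
0.8 45 None False
0.8 60 None False
0.4 25 [ 0.21  0.28 -0.39  2.26  0.74  0.25 -2.4 ] True
0.4 45 None False
0.4 60 None False
0 25 [ 0.38  0.35 -0.59  2.15  0.82  0.35 -2.44] True
0 45 [-0.53  0.37  0.44  2.43  3.22  0.41  1.31] False
0 60 None False
```

```bash
cat > fk.py <<'E'
import numpy as np
from scipy.spatial.transform import Rotation as R
from scipy.optimize import least_squares
LO=np.array([-2.96,-.34,-1.41,.24,-1.37,.17,-2.96]);HI=np.array([2.96,2.1,1.46,2.44,4.51,1.92,2.96])
def fk(q,p,S=(-1,-1,-1,-1),full=False):
    h,a,b,d,o1,o3,o5,o7,bx,by,e1,e2=p
    M=R.identity();x=np.array([bx,by,h]);pts=[]
    M=M*R.from_euler("ZYZ",[S[0]*q[0]+o1,q[1],S[1]*q[2]+o3]);x=x+M.apply([e1,0,a]);pts.append(x)
    M=M*R.from_euler("YZ",[q[3],S[2]*q[4]+o5]) ; x=x+M.apply([0,0,b]) ;pts.append(x)
    M=M*R.from_euler("YZ",[q[5],S[3]*q[6]+o7]);x=x+M.apply([e2,0,d])
    return (x,M,pts) if full else (x,M)
E
python3 - <<'E'
from h import *; from fk import *
import itertools
rng=np.random.default_rng(0);D=[]
while len(D)<40:
    p=np.array([rng.uniform(.45,.8),rng.uniform(-.4,.4),rng.uniform(.1,.5)])
    r=R.from_euler("ZYZ",[rng.uniform(-1,1),np.pi-rng.uniform(-.2,.7),rng.uniform(-3,3)]);o=r.as_quat()[[3,0,1,2]]
    q=kin.inverse_kinematics(p,o)
    if q is not None: D.append((np.array(q),p,r))
best=None
for S in itertools.product((1,-1),repeat=4):
  for o7 in(0,1.57,-1.57,3.14):
    f=lambda v:np.concatenate([np.r_[x-p,.3*(r.inv()*M).as_rotvec()] for q,p,r in D for x,M in[fk(q,v,S)]])
    s=least_squares(f,[.36,.5,.5,.28,-.1,0,0,o7,0,0,0,0],max_nfev=25)
    if best is None or s.cost<best[0]: best=(s.cost,S,s.x);print(S,s.cost,s.x.round(4))
    if best[0]<1e-4:break
  if best[0]<1e-4:break
np.savez("fk.npz",S=best[1],p=best[2])
E
```

```text
(1, 1, 1, 1) 6.176442516144229 [ 0.3462 -0.1365  0.2791  0.0521  0.3404  0.0755 -0.0997  0.6534  0.9633
  0.0381 -0.6039 -0.0245]
(1, 1, 1, 1) 5.899407866348387 [ 0.3257 -0.1327  0.2893  0.0736  0.152   0.3422 -0.3142  1.2404  0.9755
  0.051  -0.6276 -0.0149]
(1, 1, 1, -1) 3.1077030780162476 [ 0.3366 -0.0737  0.2457  0.062   0.678  -0.151  -0.2037  0.8638  0.9478
  0.0666 -0.5838 -0.0073]
(1, 1, 1, -1) 3.1077030450032375 [ 0.3366 -0.0736  0.2457  0.0619  0.6781 -0.1511 -0.2037  0.8639  0.9477
  0.0666 -0.5837 -0.0073]
(1, 1, -1, -1) 2.7359715713458255 [ 0.2867 -0.1225  0.2605 -0.006   0.4784  0.0153  1.1866  0.844   0.9758
  0.065  -0.5961 -0.0051]
(1, 1, -1, -1) 2.0812813728555 [ 0.2342  0.278   0.3482  0.2305 -2.01    2.3774  0.0618  0.8998  1.1203
  0.1359 -0.945   0.0114]
(1, 1, -1, -1) 2.0812813724813735 [ 0.2342  0.278   0.3482  0.2305 -2.01    2.3774  0.0618  0.8998  1.1203
  0.1359 -0.945   0.0114]
(1, 1, -1, -1) 2.081281370258952 [ 0.2342  0.278   0.3482  0.2305 -2.01    2.3774  0.0618  0.8998  1.1203
  0.1359 -0.945   0.0114]
(-1, -1, 1, -1) 0.6740290463179377 [ 0.0673  0.5643  0.4357  0.0873 -0.0146  0.0407 -1.4338  1.5813  0.0671
 -0.0224 -0.0176  0.0119]
(-1, -1, 1, -1) 0.6740290461177659 [ 0.0673  0.5643  0.4357  0.0873 -0.0146  0.0407 -1.4338  1.5813  0.0671
 -0.0224 -0.0176  0.0119]
(-1, -1, -1, -1) 0.0039041355406927267 [ 2.817e-01  5.467e-01  4.713e-01  2.665e-01 -4.270e-02 -1.880e-02
  9.100e-03  1.515e+00 -2.900e-03 -6.200e-03 -8.700e-03  1.200e-03]
(-1, -1, -1, -1) 0.003904135540639995 [ 2.817e-01  5.467e-01  4.713e-01  2.665e-01 -4.270e-02 -1.880e-02
  9.100e-03  1.515e+00 -2.900e-03 -6.200e-03 -8.700e-03  1.200e-03]
(-1, -1, -1, -1) 0.003904135540639863 [ 2.817e-01  5.467e-01  4.713e-01  2.665e-01 -4.270e-02 -1.880e-02
  9.100e-03  1.515e+00 -2.900e-03 -6.200e-03 -8.700e-03  1.200e-03]
```

```bash
cat > fk.py <<'E'
import numpy as np
from scipy.spatial.transform import Rotation as R
from scipy.optimize import least_squares
LO=np.array([-2.96,-.34,-1.41,.24,-1.37,.17,-2.96]);HI=np.array([2.96,2.1,1.46,2.44,4.51,1.92,2.96])
AX=np.array([[0,0,-1],[0,1,0]]*3+[[0,0,-1.]])
V0=np.zeros((8,6));V0[0,2]=.28;V0[2,2]=.546;V0[4,2]=.471;V0[7,2]=.2665;V0[7,5]=1.53
def fk(q,v,full=False):
    v=np.reshape(v,(8,6));x=np.zeros(3);M=R.identity();pts=[]
    for i in range(8):
        x=x+M.apply(v[i,:3]);M=M*R.from_rotvec(v[i,3:]);pts.append(x)
        if i<7:M=M*R.from_rotvec(AX[i]*q[i])
    return (x,M,pts) if full else (x,M)
try: V=np.load("V.npy")
except Exception: pass
def ik(p,Rt,seed):
    f=lambda q:(lambda x,M:np.r_[(x-p)*10,(Rt.inv()*M).as_rotvec()*3,.003*(q-seed)])(*fk(q,V))
    s=least_squares(f,np.clip(seed,LO+.03,HI-.03),bounds=(LO+.02,HI-.02),max_nfev=150)
    x,M=fk(s.x,V);return s.x,np.linalg.norm(x-p),(Rt.inv()*M).magnitude()
E
python3 - <<'E'
from h import *; from fk import *
rng=np.random.default_rng(0);D=[]
while len(D)<70:
    p=np.array([rng.uniform(.45,.8),rng.uniform(-.4,.4),rng.uniform(.1,.5)])
    r=R.from_euler("ZYZ",[rng.uniform(-1,1),np.pi-rng.uniform(-.2,.7),rng.uniform(-3,3)]);o=r.as_quat()[[3,0,1,2]]
    q=kin.inverse_kinematics(p,o)
    if q is not None: D.append((np.array(q),p,r))
g=lambda v,D:np.concatenate([np.r_[x-p,.3*(r.inv()*M).as_rotvec()] for q,p,r in D for x,M in[fk(q,v)]])
s=least_squares(lambda v:np.r_[g(v,D[:55]),1e-4*(v-V0.ravel())],V0.ravel(),max_nfev=30)
np.save("V.npy",s.x);print(s.x.reshape(8,6).round(4));print("test rms",np.sqrt(np.mean(g(s.x,D[55:])**2)))
E
cat > scan.py <<'E'
from h import *; from fk import *
def Q(t,sg): z=ax(t);y=np.array([0,sg,0]);return R.from_matrix(np.c_[np.cross(y,z),y,z])
def scan(p,t):
    out=[]
    for sg in(1,-1):
      for q5 in(0,1.5,3.1):
        for q3 in(-.6,0,.6):
          for q7 in(-1.57,1.57):
            q,e,r=ik(p,Q(t,sg),np.array([-.1-q3-np.arctan2(p[1],p[0]),.3,q3,2.1,q5,.5,q7]))
            if e<.0015 and r<.01:
                out.append((min((q-LO).min(),(HI-q).min()),sg,q))
    out.sort(key=lambda o:-o[0]);return out
if __name__=="__main__":
  for nm,g in(("R",RED),("Y",YEL)):
    for td in(30,40,50):
      t=np.radians(td)
      for d in(.1,0):
        o=scan(g-.054*ax(t)-d*ax(T),t);print(nm,td,d,len(o),[(round(m,2),s,q.round(2).tolist()) for m,s,q in o[:2]])
  for th in(1.1,.5,0):
    for td in(25,45,60):
      t=np.radians(td);o=scan(flap_tcp(th,t),t);print("F",th,td,len(o),[(round(m,2),s,q.round(2).tolist()) for m,s,q in o[:2]])
E
time python3 scan.py
```

```text
[[ 0.0000e+00  0.0000e+00  2.8350e-01 -0.0000e+00 -0.0000e+00 -0.0000e+00]
 [-0.0000e+00 -1.5200e-02  3.5000e-03  0.0000e+00 -0.0000e+00  0.0000e+00]
 [ 0.0000e+00 -1.5300e-02  5.4390e-01 -0.0000e+00  0.0000e+00 -0.0000e+00]
 [-0.0000e+00 -1.5700e-02 -2.1000e-03  0.0000e+00  0.0000e+00  0.0000e+00]
 [-0.0000e+00 -1.5700e-02  4.7180e-01 -0.0000e+00 -0.0000e+00  0.0000e+00]
 [-0.0000e+00 -2.0000e-04  8.0000e-04  0.0000e+00  0.0000e+00 -0.0000e+00]
 [ 0.0000e+00 -2.0000e-04 -6.1000e-03 -0.0000e+00 -0.0000e+00  2.0400e-02]
 [ 0.0000e+00  0.0000e+00  2.6040e-01  0.0000e+00  0.0000e+00  1.5504e+00]]
test rms 5.2821197794188983e-11
R 30 0.1 22 [(np.float64(0.35), 1, [0.8, 0.09, -0.64, 2.04, -0.07, 0.52, 1.8]), (np.float64(0.35), -1, [0.8, 0.09, -0.64, 2.04, -0.07, 0.52, -1.34])]
R 30 0 23 [(np.float64(0.35), -1, [-0.67, 0.39, 1.04, 2.08, -1.02, 0.54, -0.5]), (np.float64(0.29), 1, [0.97, 0.4, -0.98, 1.99, 0.63, 0.46, 1.18])]
R 40 0.1 22 [(np.float64(0.12), -1, [0.19, 0.0, 0.02, 2.19, -0.47, 0.29, -0.95]), (np.float64(0.12), -1, [0.2, 0.0, 0.01, 2.19, -0.47, 0.29, -0.96])]
R 40 0 23 [(np.floa
[... 1173 characters left out ...]
 1.1 25 16 [(np.float64(0.06), 1, [0.58, 0.42, -0.84, 2.38, 1.52, 0.37, -0.01]), (np.float64(0.06), 1, [0.57, 0.41, -0.83, 2.38, 1.52, 0.36, -0.01])]
F 1.1 45 0 []
F 1.1 60 0 []
F 0.5 25 23 [(np.float64(0.19), 1, [0.78, 0.46, -1.08, 2.25, 1.22, 0.5, 0.35]), (np.float64(0.19), 1, [0.74, 0.43, -1.02, 2.25, 1.18, 0.46, 0.37])]
F 0.5 45 0 []
F 0.5 60 0 []
F 0 25 23 [(np.float64(0.31), 1, [0.76, 0.52, -1.08, 2.13, 1.15, 0.57, 0.46]), (np.float64(0.28), 1, [0.6, 0.43, -0.86, 2.14, 1.01, 0.45, 0.55])]
F 0 45 25 [(np.float64(0.09), 1, [0.91, 0.74, -1.3, 2.35, 2.1, 0.8, -0.31]), (np.float64(0.09), 1, [0.88, 0.69, -1.25, 2.35, 2.12, 0.76, -0.36])]
F 0 60 0 []
real	1m45.304s
user	1m45.793s
sys	0m0.155s
```

```bash
cat > plan.py <<'E'
from scan import *
t5=np.radians(35)
def kp(g,d): return g-.054*ax(t5)-d*ax(T)
def show(qa,qb):
    for s in np.linspace(0,1,7):
        x,M=fk(qa+s*(qb-qa),V);print("   tip",(x+M.apply([0,0,.073])).round(3),"tcp",x.round(3))
if __name__=="__main__":
    q=np.array(env.get_state()["qpos"])
    seed=np.array([.6,.15,-.7,2.1,.5,.5,1.2])
    res={}
    for nm,p,t in(("rpre",kp(RED,.08),t5),("r0",kp(RED,0),t5),("rout",kp(RED,.047),t5),("rback",kp(RED,.13),t5),("ypre",kp(YEL,.06),t5),("y0",kp(YEL,0),t5),("yin",kp(YEL,-.047),t5)):
        seed,e,r=ik(p,Q(t,1),seed);res[nm]=seed;print(nm,seed.round(2),round(e,5),round(r,4),p.round(3))
    show(q,res["rpre"]);print();show(res["rback"],res["ypre"])
    for td in(25,30):
        t=np.radians(td);seed=np.array([.58,.42,-.84,2.38,1.52,.37,0])
        for th,gap in((1.1,.02),(1.15,.005),(1.1,0),(.8,0),(.5,0),(.2,0),(0,0)):
            s,e,r=ik(flap_tcp(th,t,gap),Q(t,1),seed);seed=s;print("F",td,th,gap,s.round(2),round(e,5),round(r,4))
    np.savez("plan.npz",**res)
E
sed -i 's/y=np.array(\[0,-1.,0\])/y=np.array([0,1.,0])/' h.py
python3 plan.py
```

```text
rpre [ 1.06  0.15 -0.93  2.08  0.05  0.37  1.71] 0.0 0.0 [ 0.545 -0.14   0.346]
r0 [ 0.7   0.28 -0.61  2.06  0.3   0.25  1.46] 0.0 0.0 [ 0.596 -0.14   0.285]
rout [ 0.86  0.2  -0.75  2.08  0.14  0.31  1.62] 0.0 0.0 [ 0.566 -0.14   0.321]
rback [ 0.93 -0.   -0.71  2.1  -0.29  0.47  2.02] 0.0 0.0 [ 0.512 -0.14   0.384]
ypre [ 0.36  0.06 -0.88  2.09  0.66  0.56  0.58] 0.0 0.0 [0.525 0.142 0.369]
y0 [ 0.25  0.2  -0.79  2.08  0.91  0.54  0.37] 0.0 0.0 [0.564 0.142 0.323]
yin [ 0.19  0.3  -0.73  2.06  1.07  0.52  0.24] 0.0 0.0 [0.594 0.142 0.287]
   tip [0.592 0.002 0.483] tcp [ 0.522 -0.005  0.503]
   tip [ 0.613 -0.059  0.473] tcp [ 0.544 -0.054  0.495]
   tip [ 0.619 -0.12   0.44 ] tcp [ 0.554 -0.102  0.469]
   tip [ 0.609 -0.164  0.391] tcp [ 0.551 -0.14   0.429]
   tip [ 0.592 -0.182  0.337] tcp [ 0.543 -0.159  0.386]
   tip [ 0.581 -0.17   0.296] tcp [ 0.538 -0.156  0.353]
   tip [ 0.586 -0.139  0.286] tcp [ 0.545 -0.139  0.346]

   tip [ 0.554 -0.139  0.324] tcp [ 0.512 -0.139  0.384]
   tip [ 0.559 -0.091  0.313] tcp [ 0.52  -0.092  0.375]
   tip [ 0.562 -0.044  0.306] tcp [ 0.524 
[... 425 characters left out ...]
0 [ 0.67  0.4  -0.93  2.32  1.3   0.4   0.23] 0.0 0.0
F 25 0.5 0 [ 0.72  0.42 -0.99  2.25  1.17  0.45  0.38] 0.0 0.0
F 25 0.2 0 [ 0.72  0.45 -1.01  2.18  1.11  0.5   0.46] 0.0 0.0
F 25 0 0 [ 0.71  0.48 -1.    2.14  1.1   0.52  0.49] 0.0 0.0
F 30 1.1 0.02 [ 0.97  0.8  -1.39  2.42  1.73  0.84 -0.06] 0.01112 0.0301
F 30 1.15 0.005 [ 0.96  0.81 -1.39  2.42  1.76  0.85 -0.08] 0.00447 0.012
F 30 1.1 0 [ 0.97  0.78 -1.39  2.42  1.76  0.83 -0.08] 0.0 0.0
F 30 0.8 0 [ 0.98  0.7  -1.39  2.37  1.65  0.76  0.01] 0.0 0.0
F 30 0.5 0 [ 0.98  0.68 -1.39  2.3   1.56  0.74  0.11] 0.0 0.0
F 30 0.2 0 [ 0.96  0.7  -1.38  2.23  1.51  0.75  0.18] 0.0 0.0
F 30 0 0 [ 0.93  0.72 -1.36  2.19  1.5   0.77  0.22] 0.0 0.0
```

```bash
python3 - <<'E'
from plan import *
res=np.load("plan.npz")
def st(n):
    s=env.get_state();print(n,round(s["time"],2),s["tcp_pos"].round(4),s["force"].round(1),round(s["opening"],4),np.round(s["gripper_force"],1))
env.goto_joints(res["rpre"]);env.grip(.06);st("pre")
print(env.movel(kp(RED,0),.1,stop_force=12));st("at")
env.grip(.0,60);st("grip")
p,d=camera("side");cv2.imwrite("pics/s1.png",cv2.resize(p[130:370,300:560],None,fx=2.2,fy=2.2))
b=np.array(env.get_state()["tcp_pos"])
for k in(.02,.047):
    print(env.movel(b-k*ax(T),.05,stop_force=35));st("pull")
E
```

```text
pre 8.28 [ 0.5445 -0.1395  0.3458] [ 0.7 -0.2  0.7] 0.0599 0.0
False
at 9.23 [ 0.5959 -0.1395  0.2849] [-0.2  0.9  0.1] 0.0604 0.0
grip 9.66 [ 0.5957 -0.1394  0.2851] [-4.6  1.6  5.4] 0.0206 58.4
False
pull 10.27 [ 0.5828 -0.1394  0.3004] [ 4.1  0.3 -2.7] 0.021 60.5
False
pull 10.96 [ 0.5653 -0.1392  0.3214] [-6.   1.8  5.7] 0.0212 62.1
```

View pics/s1.png

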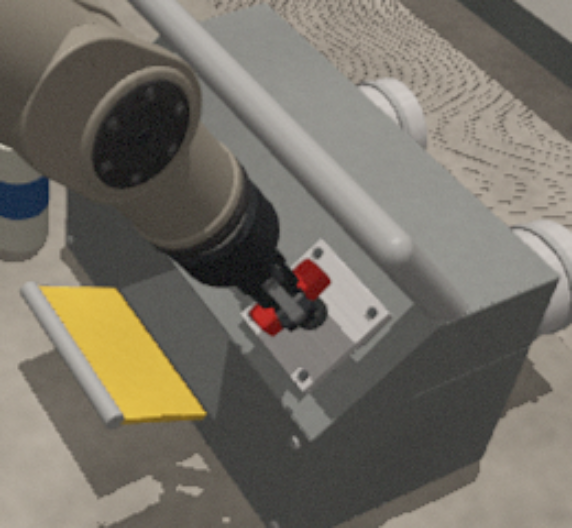

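The gripper holds the red bar near its middle (crop about (290,295)) and the rail is clear. At the end of the pull the spring force points outward, so the knob is past centre. I'll release, back off and check.

```bash
python3 - <<'E'
from plan import *
def st(n):
    s=env.get_state();print(n,round(s["time"],2),s["tcp_pos"].round(4),s["force"].round(1),round(s["opening"],4))
b=np.array(env.get_state()["tcp_pos"])
print(env.movel(b-.004*ax(T),.03,stop_force=15));st("end")
env.grip(.06);st("open")
env.movel(kp(RED,.135),.15)
env.goto_joints(np.load("plan.npz")["ypre"]);st("ypre")
P,H,uv=cloud("top",*camera("top"));r,y=masks(H)
for nm,m in(("red",r),("yel",y)):
    Q_=P[m&(P[:,2]>.19)&(P[:,0]>.45)&(abs(P[:,1])<.3)];print(nm,len(Q_),Q_.mean(0).round(4),np.percentile(Q_,[2,98],0).round(3).tolist() if len(Q_) else 0)
E
```

```text
True
end 11.17 [ 0.5632 -0.1393  0.3237] [ 6.4 -0.9 -2.5] 0.0211
open 11.62 [ 0.5625 -0.1388  0.3232] [-1.2 -0.6  0.1] 0.0603
ypre 13.64 [0.5253 0.1414 0.3682] [ 1.1 -1.  -0.2] 0.0601
red 353 [ 0.5953 -0.1369  0.2886] [[0.568, -0.148, 0.267], [0.626, -0.127, 0.307]]
yel 344 [0.5973 0.143  0.2891] [[0.57, 0.133, 0.268], [0.628, 0.154, 0.307]]
```

Red is fully out, at the same stand-off as yellow's outer position. Next is the yellow knob.

```bash
python3 - <<'E'
from plan import *
def st(n):
    s=env.get_state();print(n,round(s["time"],2),s["tcp_pos"].round(4),s["force"].round(1),round(s["opening"],4))
print(env.movel(kp(YEL,0),.1,stop_force=12));st("at")
env.grip(0,60);st("grip")
b=np.array(env.get_state()["tcp_pos"])
for k in(.02,.046):
    print(env.movel(b+k*ax(T),.05,stop_force=35));st("push")
b=np.array(env.get_state()["tcp_pos"])
print(env.movel(b+.005*ax(T),.03,stop_force=15));st("end")
env.grip(.06);st("open")
env.movel(kp(YEL,.06),.15);st("back")
P,H,uv=cloud("top",*camera("top"));r,y=masks(H)
for nm,m in(("red",r),("yel",y)):
    Q_=P[m&(P[:,2]>.19)&(P[:,0]>.45)&(abs(P[:,1])<.3)];print(nm,len(Q_),Q_.mean(0).round(4),np.percentile(Q_,[2,98],0).round(3).tolist() if len(Q_) else 0)
# next: plan flap chain
t=np.radians(25);seed=np.array([.58,.42,-.84,2.38,1.52,.37,0]);Z=np.array([0,0,1.])
qc=np.array(env.get_state()["qpos"])
pu,e,r=ik(flap_tcp(1.12,t,.02),Q(t,1),seed);print(pu.round(2),e)
up,e2,_=ik(flap_tcp(1.12,t,.02)+.12*Z+[.03,0,0],Q(t,1),pu);print(up.round(2),e2)
print(np.round(qc,2));show(qc,up);show(up,pu);np.savez("fl.npz",up=up,pu=pu)
E
```

```text
False
at 14.44 [0.5637 0.1418 0.3231] [-0.4 -0.2  0.8] 0.0602
grip 14.87 [0.5636 0.1431 0.3236] [-3.9  3.4  3.7] 0.021
False
push 15.4 [0.5764 0.1431 0.3083] [-0.7  1.7  0.9] 0.0211
False
push 16.07 [0.594  0.143  0.2875] [ 7.2  2.7 -6.4] 0.0206
True
end 16.28 [0.5957 0.1431 0.2854] [-3.8 -1.   6.6] 0.0208
open 16.74 [0.5952 0.1434 0.2848] [ 0.5 -0.5 -0.3] 0.0597
back 17.62 [0.5252 0.1416 0.3685] [-0.3 -0.4 -1. ] 0.06
red 353 [ 0.5954 -0.1369  0.2891] [[0.569, -0.148, 0.269], [0.626, -0.127, 0.307]]
yel 310 [0.6286 0.1428 0.2512] [[0.602, 0.133, 0.23], [0.658, 0.153, 0.269]]
[ 0.67  0.46 -0.95  2.42  1.63  0.43 -0.11] 1.0382727546811925e-06
[ 1.09  0.35 -1.39  2.25  0.92  0.55  0.63] 1.3173157245365837e-06
[ 0.37  0.07 -0.89  2.09  0.66  0.56  0.58]
   tip [0.567 0.142 0.308] tcp [0.525 0.142 0.368]
   tip [0.562 0.112 0.278] tcp [0.523 0.113 0.339]
   tip [0.553 0.083 0.251] tcp [0.517 0.086 0.314]
   tip [0.543 0.057 0.228] tcp [0.509 0.06  0.293]
   tip [0.531 0.034 0.21 ] tcp [0.499 0.036 0.275]
   tip [0.519 0.013 0.196] tcp [0.488 0.014 0.262]
   tip [ 0.507 -0.006  0.186] tcp [ 0.476 -0.006  0.252]
   tip [ 0.507 -0.006  0.186] tcp [ 0.476 -0.006  0.252]
   tip [ 0.506 -0.012  0.166] tcp [ 0.474 -0.011  0.232]
   tip [ 0.504 -0.015  0.146] tcp [ 0.472 -0.014  0.212]
   tip [ 0.5   -0.016  0.126] tcp [ 0.468 -0.014  0.191]
   tip [ 0.494 -0.014  0.106] tcp [ 0.463 -0.013  0.171]
   tip [ 0.487 -0.011  0.086] tcp [ 0.455 -0.01   0.152]
   tip [ 0.477 -0.006  0.066] tcp [ 0.446 -0.006  0.132]
```

```bash
cat > fl.py <<'E'
from plan import *
t=np.radians(25)
C=np.array([X0-.006-.106*np.sin(1.1),Y0,.048+.106*np.cos(1.1)])
def clr(qa,qb):
    o=[]
    for s in np.linspace(0,1,15):
        x,M=fk(qa+s*(qb-qa),V);a=M.apply([0,0,1]);k=np.clip((C-x)@a,-.05,.073);w=C-x-k*a;o.append(round(float(np.hypot(w[0],w[2])-.02)*1000))
    return o
E
python3 - <<'E'
from fl import *
qc=np.array(env.get_state()["qpos"]);seed=np.array([.58,.42,-.84,2.38,1.52,.37,0])
for g in(.012,.018):
  pu,e,_=ik(flap_tcp(1.12,t,g),Q(t,1),seed)
  for tu,tip in((5,[.46,Y0,.15]),(12,[.465,Y0,.15]),(15,[.47,Y0,.15])):
    a=np.radians(tu);up,e2,_=ik(np.array(tip)-.073*ax(a),Q(a,1),pu)
    print(g,tu,e<1e-4,round(e2,4),pu.round(2),up.round(2),clr(up,pu),clr(qc,up))
p=flap_tcp(1.12,t,.012);print(p,kin.inverse_kinematics(p,quat(t)))
E
```

```text
0.012 5 True 0.0 [ 0.59  0.42 -0.86  2.41  1.6   0.38 -0.09] [ 0.99  0.57 -1.39  2.13  0.75  0.95  0.76] [53, 40, 29, 18, 9, 2, -5, -10, -13, -12, -9, -6, -1, 6, 14] [200, 180, 161, 142, 125, 110, 95, 82, 71, 62, 56, 51, 50, 50, 53]
0.012 12 True 0.0 [ 0.59  0.42 -0.86  2.41  1.6   0.38 -0.09] [ 1.03  0.49 -1.39  2.21  0.81  0.79  0.71] [49, 40, 31, 22, 15, 8, 2, -3, -6, -7, -5, -1, 3, 8, 14] [200, 181, 163, 145, 129, 113, 99, 86, 75, 65, 58, 52, 49, 48, 49]
0.012 15 True 0.0 [ 0.59  0.42 -0.86  2.41  1.6   0.38 -0.09] [ 1.04  0.47 -1.39  2.24  0.86  0.73  0.67] [46, 38, 29, 22, 15, 9, 3, -1, -4, -5, -3, 0, 4, 8, 14] [200, 181, 163, 146, 130, 115, 101, 88, 76, 66, 58, 52, 48, 46, 46]
0.018 5 True 0.0 [ 0.6   0.43 -0.87  2.42  1.64  0.38 -0.13] [ 0.99  0.57 -1.39  2.13  0.75  0.95  0.76] [53, 40, 29, 19, 10, 2, -4, -9, -10, -9, -6, -2, 4, 11, 20] [200, 180, 161, 142, 125, 110, 95, 82, 71, 62, 56, 51, 50, 50, 53]
0.018 12 True 0.0 [ 0.6   0.43 -0.87  2.42  1.64  0.38 -0.13] [ 1.03  0.49 -1.39  2.21  0.81  0.79  0.71] [49, 40, 31, 22, 15, 8, 3, -1, -4, -4, -1, 3, 7, 13, 20] [200, 181, 163, 145, 129, 113, 99, 86, 75, 65, 58, 52, 49, 48, 49]
0.018 15 True 0.0 [ 0.6   0.43 -0.87  2.42  1.64  0.38 -0.13] [ 1.04  0.47 -1.39  2.24  0.86  0.73  0.67] [46, 38, 30, 22, 15, 9, 4, 0, -2, -2, 0, 4, 8, 14, 20] [200, 181, 163, 146, 130, 115, 101, 88, 76, 66, 58, 52, 48, 46, 46]
[ 0.45297684 -0.006       0.13558081] [ 0.18366446  0.32570621 -0.38784058  2.43065678  1.72005458  0.19035431
 -0.26920011]
```

```bash
python3 - <<'E'
from fl import *
s=env.get_state();qc=np.array(s["qpos"])
a=np.radians(12);pup=np.array([.465,Y0,.15])-.073*ax(a);pp=flap_tcp(1.12,t,.015)
for k in np.linspace(0,1,9):
    th=a+k*(t-a);x=pup+k*(pp-pup);d=ax(th);u=np.clip((C-x)@d,-.05,.073);w=C-x-u*d;print(round(np.hypot(w[0],w[2])*1000-20),end=" ")
up,e2,_=ik(pup,Q(a,1),np.array([.59,.4,-.9,2.3,1.2,.7,.2]));print(up.round(2),e2,min(clr(qc,up)))
env.grip(0,40)
env.goto_joints(up)
try: print(env.movel(pp,.08,rot=quat(t),stop_force=8))
except env.PlanningError as x: print("PE",x)
s=env.get_state();print(s["time"],s["tcp_pos"],s["force"],np.round(s["qpos"],2))
p,d=camera("side");cv2.imwrite("pics/s2.png",cv2.resize(p[180:380,260:480],None,fx=2.7,fy=2.7))
E
```

```text
49 40 31 24 17 13 12 14 17 [ 1.02  0.48 -1.38  2.21  0.8   0.78  0.72] 5.445489691964808e-07 48
False
20.4417 [ 0.45055737 -0.00560212  0.13471221] [-0.75703868  0.02754743  0.19197253] [ 0.72  0.49 -1.02  2.41  1.61  0.47 -0.07]
```

View pics/s2.png

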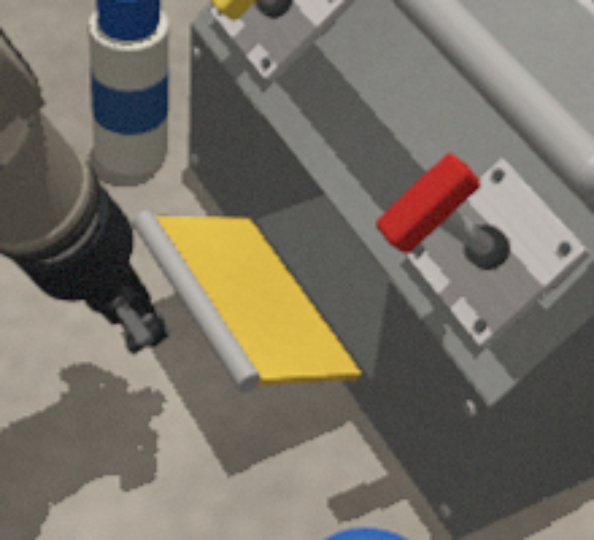

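The closed fingertips at crop (145,330) sit in front of and below the flap tube, and the can is untouched. I'll raise the flap slowly, with a force guard on each move.

```bash
python3 - <<'E'
from fl import *
def st(n):
    s=env.get_state();print(n,round(s["time"],2),s["tcp_pos"].round(4),s["force"].round(1))
for th in(1.1,.95,.8,.65,.5,.35,.2,.1):
    h=env.movel(flap_tcp(th,t,0,.016),.04,stop_force=18);st((th,h))
    if h:break
p,d=camera("side");cv2.imwrite("pics/s3.png",cv2.resize(p[180:380,260:480],None,fx=2.7,fy=2.7))
E
```

```text
(1.1, False) 21.07 [ 0.4666 -0.006   0.1389] [0.6 0.  0.8]
(0.95, False) 21.62 [ 0.4725 -0.0061  0.1515] [-5.8  0.3  0.5]
(0.8, False) 22.17 [ 0.4812 -0.0062  0.1628] [-10.7  -0.4   1.7]
(0.65, False) 22.72 [ 0.4944 -0.0063  0.1739] [-7.2 -0.1  2.3]
(0.5, False) 23.27 [ 0.5085 -0.0063  0.1829] [-5.8  0.   1.4]
(0.35, False) 23.82 [ 0.5237 -0.0063  0.1898] [-4.8 -0.7  0.7]
(0.2, False) 24.37 [ 0.5398 -0.0062  0.1946] [-1.1 -1.1 -1. ]
(0.1, False) 24.78 [ 0.5506 -0.006   0.1964] [-1.2 -1.2 -3.4]
```

View pics/s3.png

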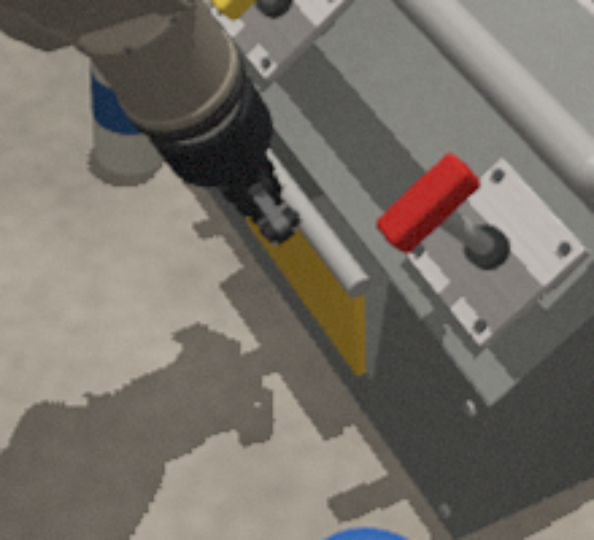

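The flap is nearly upright with the fingertips at its tube (crop (275,225)). I'll finish with a slow guarded push.

```bash
python3 - <<'E'
from fl import *
def st(n):
    s=env.get_state();print(n,round(s["time"],2),s["tcp_pos"].round(4),s["force"].round(1))
b=np.array(env.get_state()["tcp_pos"])
for i in range(1,9):
    h=env.movel(b+[.004*i,0,0],.015,stop_force=9);st((i,h))
    if h and i>1:break
P,H,uv=cloud("side",*camera("side"));r,y=masks(H)
m=y&(P[:,2]<.15)&(P[:,2]>.04)&(abs(P[:,1])<.1)&(P[:,0]>.45)&(P[:,0]<.7);Q_=P[m];c=np.polyfit(Q_[:,2],Q_[:,0],1);print("sheet x(z)",c,len(Q_))
E
```

```text
(1, False) 25.26 [ 0.5544 -0.0059  0.1964] [-2.5 -0.5  0.3]
(2, False) 25.68 [ 0.5588 -0.0059  0.1967] [-3.6  0.3  0.4]
(3, False) 26.09 [ 0.5627 -0.0059  0.1966] [-4.1  0.2  2.7]
(4, True) 26.3 [ 0.5626 -0.0059  0.1958] [-0.3 -0.6  0.2]
sheet x(z) [-0.00378912  0.6015413 ] 1114
```

```bash
python3 - <<'E'
from fl import *
b=np.array(env.get_state()["tcp_pos"])
env.movel(b+[-.04,0,.03],.08);env.movel(b+[-.1,0,.16],.15)
print(env.get_state()["time"])
p,d=camera("side");cv2.imwrite("pics/s4.png",p);P,H,uv=cloud("side",p,d);r,y=masks(H)
m=y&(P[:,2]<.14)&(P[:,2]>.055)&(abs(P[:,1])<.085)&(P[:,0]>.45)&(P[:,0]<.7);A=P[m]
s=np.linalg.lstsq(np.c_[A[:,2],A[:,1],np.ones(len(A))],A[:,0],rcond=None)[0];print("sheet",s,len(A))
m=(abs(P[:,1])<.205)&(abs(P[:,1])>.105)&(P[:,2]>.02)&(P[:,2]<.15)&(P[:,0]>.58)&(P[:,0]<.64);A=P[m]
f=lambda q:A[:,0]-A@[0,q[0],0]-q[1]-q[2]*A[:,2]
s=least_squares(f,[0,.609,0],loss="cauchy",f_scale=.002);print("front",s.x,len(A))
P,H,uv=cloud("top",*camera("top"));r,y=masks(H)
for nm,m in(("red",r),("yel",y)):
    Q_=P[m&(P[:,2]>.19)&(P[:,0]>.45)&(abs(P[:,1])<.3)];print(nm,len(Q_),Q_.mean(0).round(4))
E
```

```text
29.1333
sheet [-2.14253057e-04  5.33261841e-03  6.01115921e-01] 1284
front [5.78929938e-03 6.11001758e-01 5.67804830e-04] 2506
red 352 [ 0.5954 -0.1369  0.2887]
yel 309 [0.6284 0.1429 0.2513]
```

View pics/s4.png

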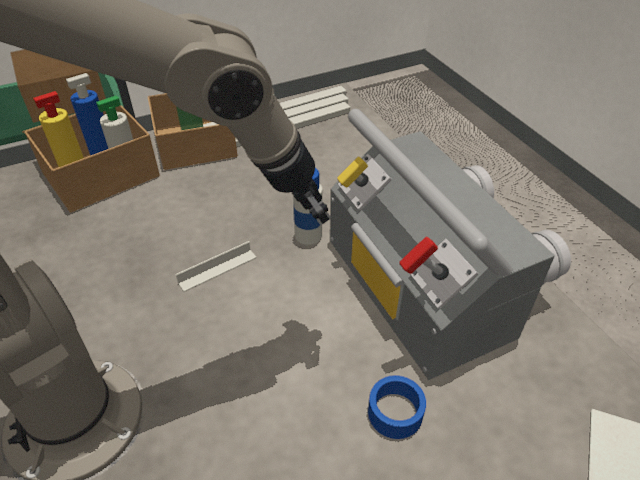

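The flap is upright and parallel to the front face (375,270). Red is out (420,255), yellow is home (353,172), and the can, tape and trim sit at their original pixels. The tool is clear of everything.

```bash
python3 -c "
from cell import job
print(job.job_done())"
```

```text
the job is handed in; nothing more can be done
None
```

I pulled the red knob fully out, then pushed the yellow knob home, eased the flap shut, left the can, tape and trim where they were, and handed the job in at about 29 s.

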